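Hold the gearbox cover over the honing machine

TASK

Make the honing machine safe on its key box: press fully down and let go, one at a time, the large round stop key, then the square brake key, then the small round lock key. Then pick up the loose cover plate by its handle and hold it level, hovering about 15 mm above the machine's open gearbox without touching the machine with it, its two-hole end over the two-hole end, so that seen from straight above each threaded hole lies wholly within the matching hole of the plate. Finish while still holding it there motionless, ready for a colleague to start the screws, with the mallet, gouge and tin left where they are.

Things in the scene. Friction and masses are not known exactly. Their poses are not given: they have to be found in the camera images.
- machine: bench honing machine, fixed: a grey gearbox housing, 140 (x) by 110 (y) mm, standing 100 mm tall on a thin foot plate 170 by 130 mm; its top is open in the middle (64 x 72 mm, gears inside). Two honing wheels, 104 mm across, tops 114 mm above the bench, stand on a shaft out of its -y side, to 168 mm from the middle. Origin: centre of its underside on the bench; z up, yaw varies.
- flange (a point): centre of the housing's flat top rim (100 mm above the bench), axes as the machine's.
- thread0 (a point): mouth of a 7 mm threaded hole in the top rim, at machine x -50, y +35 mm (two-hole end), 100 mm above the bench.
- thread1 (a point): the same at machine x -50, y -35 mm (two-hole end).
- thread2 (a point): the same at machine x +50, y 0 mm (the single-hole end).
- cover: loose flat metal cover plate, 130 (x) by 100 (y) by 6 mm, 0.24 to 0.4 kg, lying flat on the bench, handle up. It has three 15 mm through holes: two at its -x end, one at its +x end, in the same pattern as the threaded holes. Origin: centre of its underside, z up.
- handle (a point): centre of the cover's dark bridge handle, 39 mm above the cover's underside, over its middle: a bar 72 mm long along the cover's x, 14 mm wide (y) and 14 mm high (32 to 46 mm above the underside), on two posts 12 mm thick 30 mm either side of the middle.
- hole0 (a point): centre of a 15 mm hole at the cover's underside, at cover x -50, y +35 mm; belongs over thread0.
- hole1 (a point): the same at cover x -50, y -35 mm; belongs over thread1.
- hole2 (a point): the same at cover x +50, y 0 mm; belongs over thread2.
- keybox: fixed grey key box, 180 (x) by 70 (y) by 40 mm high, with three black keys in a row along its x, 55 mm apart, each in a white 44 mm square bezel; which key sits where varies. Origin: centre of its underside.
- key_large_top (a point): centre of the top of the large round stop key, 36 mm across, 62 mm above the bench when up (10 mm proud of its bezel); moves with the key.
- key_square_top (a point): centre of the top of the square brake key, 24 mm wide; same height.
- key_small_top (a point): centre of the top of the small round lock key, 16 mm across; same height.
- mallet: bystander: wooden mallet lying on the bench, head 110 x 75 x 70 mm, handle 28 mm thick; origin under the head's near side, on the bench.
- gouge: bystander: carving gouge lying on the bench, 220 mm long along its y, 22 mm thick; origin under its middle.
- tin: bystander: closed metal tin, 64 mm across, 45 mm tall; origin at its underside.
- key_large (a joint): travel of the large round stop key, m: 0 up, 0.006 fully down; a spring pushes back with 1.5 N rising to 5 N.
- key_square (a joint): travel of the square brake key, m: 0 up, 0.006 fully down; a spring pushes back with 1.5 N rising to 5 N.
- key_small (a joint): travel of the small round lock key, m: 0 up, 0.006 fully down; a spring pushes back with 1.5 N rising to 5 N.
Mind the look-alikes: they are no part of the job. Leave any blue, pink or red look-alike of the cover alone.

How it is judged:
By the outcome, as a careful person would: the job done as asked, in the order asked, and still so for the second after the job is handed in, while the arm keeps its last pose, push and grip.
It also fails if it takes over 64 s, if anything falls off the work surface, if the arm or the gripper's body presses on something with over 40 N, if the wrist force passes 120 N, or if a joint passes its speed limit or range.

ROBOT

A 7-joint arm with a two-finger parallel gripper is mounted at the origin on the work surface. World frame = base frame: x ahead of the robot, y to its left, z up, the work surface at z = 0. Lengths are in m, angles in rad, forces in N, time in s.
With the tool pointing down it reaches from about 0.425 to 0.925 m from the base axis. Payload 6.8 kg.
Tool frame: the origin (TCP) lies between the finger pads; the fingertips stand 14 mm ahead of it and the grasp point (between the pads) lies 5 mm behind it; z points along the fingers, y is the direction in which the jaws open and shut (so a half turn about z gives the same grasp; the last joint's range is limited). The gripper opens to 85 mm and grips with 20 to 120 N. Pads are 22 mm wide; open, the fingers measure 114 mm over their backs; the gripper's body (76 mm by 85 mm) begins 54 mm behind the grasp point. The pads swing forward as they close: fully open they stand 13 mm farther back than shut.
Start: joints at [-1.348, 0.477, 0.022, 1.555, -0.011, 1.109, -0.083], TCP at [0.219, 0.638, 0.245] pointing down, gripper open.
Joint ranges: [-2.96, 2.96], [-0.34, 2.1], [-1.41, 1.46], [0.24, 2.44], [-1.37, 4.51], [0.17, 1.92], [-2.96, 2.96]. Speed limits (rad/s): [2.39, 2.39, 3.14, 3.14, 3.14, 3.14, 3.14].

INTERFACE

Orientations are given as a unit quaternion [w, x, y, z].
In Python, from station import bot gives the robot as it stands.
- The arm moves only by the shell command python3 -m crank 'ROWS' [FORCE]. ROWS is JSON, a list of rows, each a list of 3 entries, a list of its own where there are three numbers: the shift along the tool's x, y, z in m, then the turn, a rotation vector about the tool's x, y, z in degrees, then the finger opening in m, from 0 to 0.0854. A call has 1 to 10 rows; each row shifts and turns the commanded pose from where the row before left it, along the tool's axes as they then stand; what a row does not reach is not made up. A row lasts 1/8 s, in which the tool goes at most 62.5 mm and 10.7 degrees, less where a joint would pass 70% of its speed; a pose out of reach is approached as far as the arm can. A call is refused whole if a number of a shift passes 0.0625 or a number of a turn 10.7, either way. A call with a gripper value outside its range is refused whole. The fingers move at their own pace and stop on an object; FORCE is the grip in N (left out, the last holds). Time passes only in rows, so rows that do not move let the fingers close. It gives the time, the measured TCP pose, the force and the opening at its end, in the units of the state.
- bot.get_obs(): the state, without advancing time (a new reading comes with each control period).
- bot.read_camera(name): name is "scene" or "top"; returns (picture, depth): 420x560x3 uint8, red, green, blue; 420x560 float32, m along the optical axis (not along the pixel's ray), 0 where there is no reading.
- bot.calibration(name): a dict with "fx", "fy", "cx", "cy" (pixels), "extrinsics" (4x4, takes a point from camera to world coordinates). Camera axes: x right, y down, z forward; pixel columns grow to the right and rows downward; lengths in m; the calibration is good to about 2 mm. A picture is of the moment at which its call begins. calibration takes no time and is no camera call.
- bot.hand_in(): hands the job in, once; it reports no verdict.
The state is a dict: "t": time; "q": joint angles; "joint_vel": joint speeds; "joint_torque": joint torques, N m; "eef_pos": TCP position; "tool_rot": TCP orientation; "contact_force": force on the tool from outside, world axes, zero at the start; "torque": the same for the moment, N m; "gripper_width": opening from 0.0 (shut) to 1.0 (fully open).
Only numpy, scipy, OpenCV 4.12 (cv2) and the standard library are available. Lean on these libraries where they do the work, as an engineer would, in place of code of your own. Each camera call takes 0.05 s, during which the arm holds its last target.

## Working session

There is one attempt and no reset: what is moved stays moved. The work goes in short steps, Python scripts to look and compute and a shell command to move; the robot and the scene stay as the last step left them, time stands still between calls to the robot, and variables do not carry over. Pictures are saved under pics/ and viewed, and the job is handed in when it is done.

```bash
ls; mkdir -p pics
python3 - <<'E'
from station import bot
import cv2,numpy as np
o=bot.get_obs()
for k,v in o.items(): print(k,np.round(v,4))
for n in ["scene","top"]:
    p,d=bot.read_camera(n); c=bot.calibration(n)
    cv2.imwrite(f"pics/{n}0.png",p[:,:,::-1]); np.savez(f"{n}0.npz",p=p,d=d)
    print(n,c["fx"],c["fy"],c["cx"],c["cy"],np.round(c["extrinsics"],4).tolist())
E
```

```text
pics
t 0.0
q [-1.3481  0.4778  0.0223  1.5565 -0.0115  1.1093 -0.0831]
joint_vel [ 0.0017  0.0005 -0.0002  0.0013  0.0007 -0.001  -0.002 ]
joint_torque [-8.00000e-04 -5.96468e+01  1.60730e+00 -2.81208e+01  1.23000e-02
  9.30000e-03  0.00000e+00]
eef_pos [0.2191 0.6378 0.2443]
tool_rot [-1.000e-04  1.646e-01  9.864e-01 -9.000e-04]
contact_force [-0.6935  0.9887 -0.0322]
torque [ 0.017  -0.068  -0.0125]
gripper_width 0.9977
scene 466.92131534912403 466.92131534912403 279.45743687875006 207.61635610248487 [[0.8575, 0.3301, -0.3947, 1.0327], [0.5145, -0.5567, 0.6522, -0.6991], [-0.0044, -0.7623, -0.6472, 0.975], [0.0, 0.0, 0.0, 1.0]]
top 389.30707643626494 389.30707643626494 277.97331708714256 211.43137291045522 [[-0.0279, -0.9975, 0.0645, 0.4148], [-0.9996, 0.0277, -0.0038, 0.1805], [0.002, -0.0646, -0.9979, 1.4663], [0.0, 0.0, 0.0, 1.0]]
```

View pics/scene0.png

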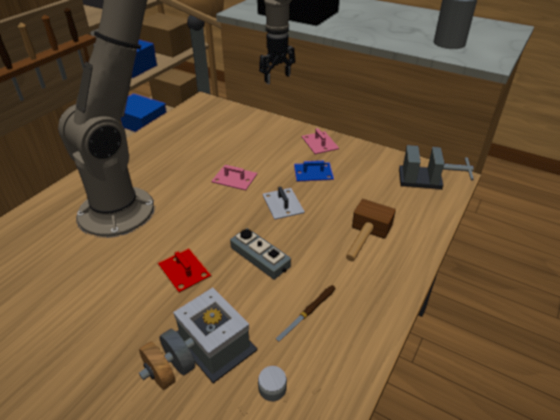

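View pics/top0.png

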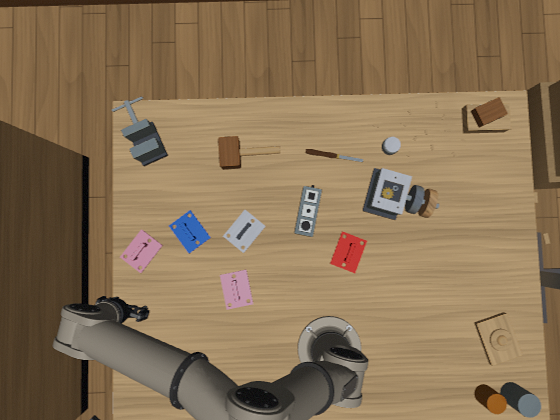

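Cover candidates in the top view are grey (244,231), blue (190,232), pink (141,250) and (236,289), and red (349,252). The description points to the grey one. I'll check it, the keys and the machine in close crops.

Run:
```python
import cv2,numpy as np
t=np.load("top0.npz")["p"][:,:,::-1]
s=np.load("scene0.npz")["p"][:,:,::-1]
def crop(im,u,v,w,h,k): return cv2.resize(im[v:v+h,u:u+w],None,fx=k,fy=k,interpolation=cv2.INTER_CUBIC)
a=crop(t,215,205,60,50,6.5); b=crop(t,285,178,60,50,6.5); c=crop(t,355,160,90,65,6)
d=crop(s,255,180,60,50,6.5); e=crop(s,225,222,70,58,6)
cv2.imwrite("pics/c1.png",np.hstack([a,b])); cv2.imwrite("pics/c2.png",c); 
f=np.zeros((348,810,3),np.uint8); f[:325,:390]=d; f[:348,390:810]=e; cv2.imwrite("pics/c3.png",f[:,:800])
```

```text
(no output)
```

View pics/c1.png

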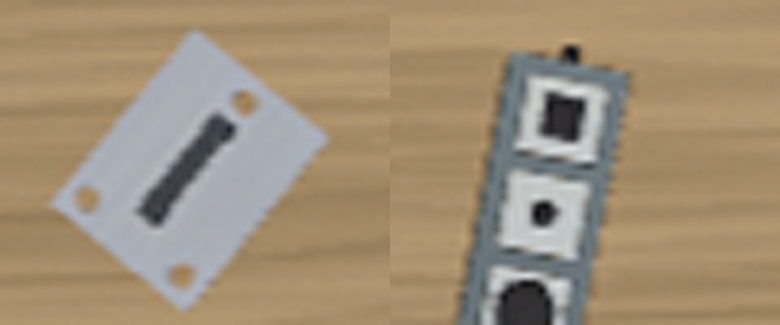

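View pics/c2.png

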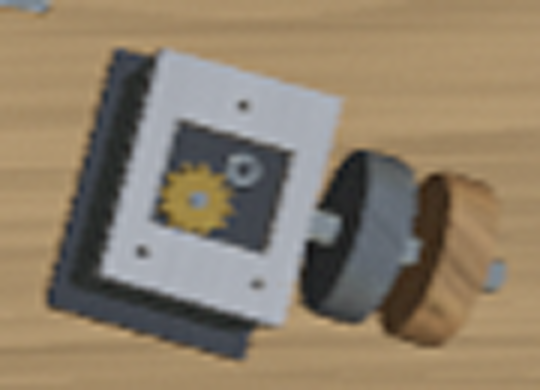

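View pics/c3.png

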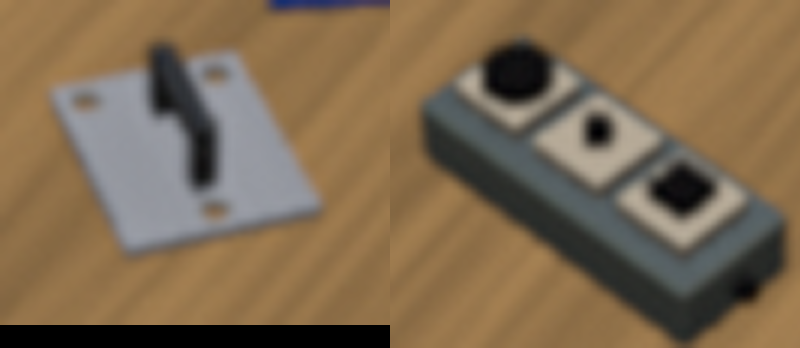

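```bash
cat > h.py <<'E'
import cv2,numpy as np
from station import bot
from scipy.optimize import least_squares
def cen(im,u,v,r,dark=True,thr=0.5,sat=False):
    """weighted centroid of blob vs surroundings in window"""
    g=im.astype(float).mean(2)
    if sat: g=-(im.astype(float).max(2)-im.astype(float).min(2))
    for _ in range(3):
        ui,vi=int(round(u)),int(round(v))
        w=g[vi-r:vi+r+1,ui-r:ui+r+1]
        bg=np.median(np.r_[w[0],w[-1],w[:,0],w[:,-1]])
        c=np.clip((bg-w),0,None) if dark else np.clip(w-bg,0,None)
        c=np.where(c>0.25*c.max(),c,0)
        yy,xx=np.mgrid[vi-r:vi+r+1,ui-r:ui+r+1]
        u,v=(c*xx).sum()/c.sum(),(c*yy).sum()/c.sum()
    return np.array([u,v]),c.max()
def proj(cal,P):
    E=cal["extrinsics"]; p=(np.atleast_2d(P)-E[:3,3])@E[:3,:3]
    return np.c_[cal["fx"]*p[:,0]/p[:,2]+cal["cx"],cal["fy"]*p[:,1]/p[:,2]+cal["cy"]]
def back(cal,uv,z):
    E=cal["extrinsics"]; d=E[:3,:3]@np.array([(uv[0]-cal["cx"])/cal["fx"],(uv[1]-cal["cy"])/cal["fy"],1])
    o=E[:3,3]; return o+d*(z-o[2])/d[2]
def tf(p,L): # p=x,y,yaw[,z]
    c,s=np.cos(p[2]),np.sin(p[2]); L=np.atleast_2d(L)
    z=p[3] if len(p)>3 else 0
    return np.c_[p[0]+c*L[:,0]-s*L[:,1],p[1]+s*L[:,0]+c*L[:,1],L[:,2]+z]
def fit(obs,p0,n=3):
    """obs: list of (cal,L,uv)"""
    f=lambda p:np.concatenate([(proj(c,tf(p,L))-uv).ravel() for c,L,uv in obs])
    r=least_squares(f,p0); return r.x,f(r.x).reshape(-1,2)
E
python3 - <<'E'
from h import *
cs,ct=bot.calibration("scene"),bot.calibration("top")
t=np.load("top0.npz")["p"]; s=np.load("scene0.npz")["p"]
print("plate holes top"); 
T=[cen(t,*p,4,True,sat=True) for p in [(228.5,235.8),(242.8,247.2),(252.5,220.7)]]
for a,c in T: print(a,c,back(ct,a,.003))
print("keys top")
for p in [(285+136/6.5,178+300/6.5),(308.6,210.6),(311.7,195.8)]:
    a,c=cen(t,*p,5); print(a,c,back(ct,a,.062))
print("threads top")
for p in [(355+142/6,160+251/6),(355+257/6,160+284/6),(355+243/6,160+105/6)]:
    a,c=cen(t,*p,3); print(a,c,back(ct,a,.1))
print("keys scene")
for p in [(225+127/6,222+72/6),(225+208/6,222+130/6),(225+292/6,222+190/6)]:
    a,c=cen(s,*p,6); print(a,c,back(cs,a,.061))
print("plate scene")
for p in [(255+88/6.5,180+101/6.5),(255+217/6.5,180+74/6.5),(255+216/6.5,180+210/6.5)]:
    a,c=cen(s,*p,4,sat=True); print(a,c,back(cs,a,.003))
def crop(im,u,v,w,h,k): return cv2.resize(im[v:v+h,u:u+w,::-1],None,fx=k,fy=k,interpolation=cv2.INTER_CUBIC)
cv2.imwrite("pics/c4.png",crop(s,165,280,95,75,8)); cv2.imwrite("pics/c5.png",crop(t,290,180,40,60,9))
E
```

```text
plate holes top
[225.95238095 235.14285714] 12.0 [0.42574498 0.37256681 0.003     ]
[242.58461538 251.53846154] 6.0 [0.36279765 0.31156835 0.003     ]
[255.02868217 217.65271318] 53.0 [0.48836373 0.26198145 0.003     ]
keys top
[305.32085913 225.17664474] 140.5 [0.45319467 0.07804564 0.062     ]
[308.62638231 211.3780698 ] 167.83333333333331 [0.50271137 0.06448029 0.062     ]
[311.01919485 195.69874455] 169.66666666666669 [0.55939267 0.05393005 0.062     ]
threads top
[378.1531151  201.51636748] 88.33333333333334 [ 0.52833566 -0.1785121   0.1       ]
[397.30929487 206.75480769] 75.66666666666667 [ 0.50796255 -0.24515765  0.1       ]
[395.03875969 177.19302326] 104.16666666666667 [ 0.61300837 -0.24212636  0.1       ]
keys scene
[245.75827338 233.59088729] 93.83333333333333 [0.45159141 0.07535948 0.061     ]
[258.04527814 241.47362369] 138.49999999999997 [0.49895483 0.06643006 0.061     ]
[273.03322583 252.91313211] 103.16666666666666 [0.55802014 0.05010062 0.061     ]
plate scene
[266.53  188.655] 8.0 [0.35139837 0.34292777 0.003     ]
[285.71052632 183.22807018] 7.0 [0.39188694 0.40198707 0.003     ]
[288.29411765 219.9321267 ] 5.5 [0.49414424 0.24350389 0.003     ]
```

View pics/c4.png

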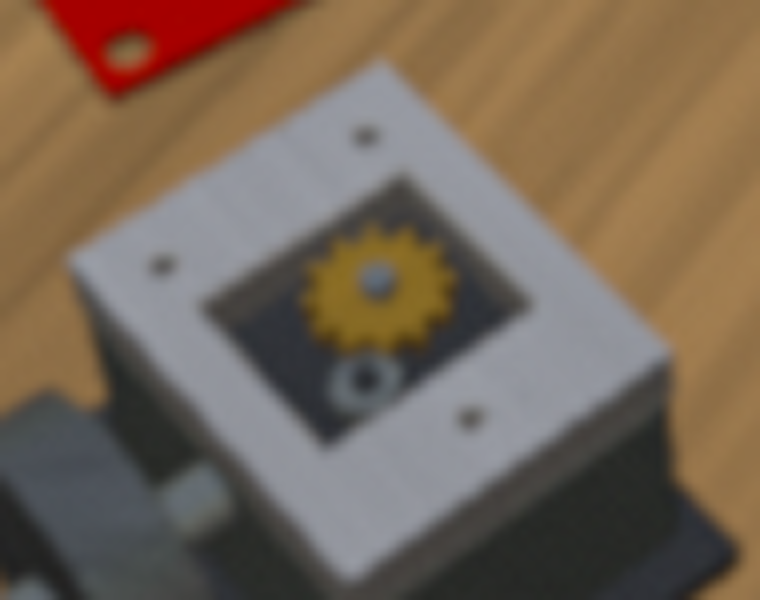

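View pics/c5.png

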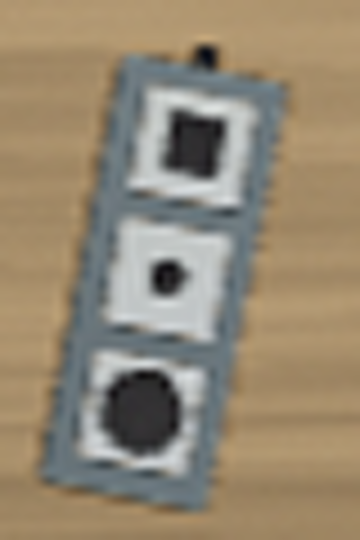

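```bash
cat > est.py <<'E'
from h import *
cs,ct=bot.calibration("scene"),bot.calibration("top")
def uv(l,o,k): return (np.array(l,float)+.5)/k-.5+np.array(o)
C=lambda x,y,z:[[-x,y,z],[-x,-y,z],[x,y,z],[x,-y,z]]
HL=lambda z:[[-.05,.035,z],[-.05,-.035,z],[.05,0,z]]
deg=np.degrees
def run(name,Ls,Lt,us,ut,p0):
    for nm,ob in (("scene",[(cs,Ls,us)]),("top",[(ct,Lt,ut)]),("both",[(cs,Ls,us),(ct,Lt,ut)])):
        x,r=fit(ob,p0); print(name,nm,np.round(x[:2],4),round(deg(x[2]),2),"rms",np.round(np.sqrt((r**2).mean()),2))
    return x
if __name__=="__main__":
    L=np.array(C(.07,.055,.1)+HL(.1))
    m=run("machine",L,L,uv([(382,58),(70,258),(668,352),(345,583),(365,136),(162,265),(470,418)],(165,280),8),
      uv([(100,275),(275,327),(160,50),(340,98),(142,251),(257,284),(243,105)],(355,160),6),[.55,-.21,-.26])
    L=np.array(C(.065,.05,.006)+HL(.004))
    c=run("cover",L,L,uv([(240,52),(50,93),(322,210),(128,253),(217,74),(86,101),(216,210)],(255,180),6.5),
      uv([(50,203),(185,310),(195,30),(328,138),(88,200),(181,274),(244,102)],(215,205),6.5),[.43,.31,-.7])
    L=np.array([[-.055,0,.061],[0,0,.061],[.055,0,.061]])
    k=run("keys large-small-sq",L,L,np.array([(245.76,233.59),(258.05,241.47),(273.03,252.9)]),np.array([(305.32,225.18),(308.63,211.38),(311.02,195.7)]),[.5,.065,-.2])
    print(tf(k,L).round(4))
E
python3 est.py
```

```text
machine scene [ 0.5623 -0.2283] -17.78 rms 0.21
machine top [ 0.5654 -0.2264] -17.66 rms 0.27
machine both [ 0.5633 -0.2278] -17.77 rms 0.49
cover scene [0.4373 0.3062] -41.15 rms 0.37
cover top [0.4405 0.3054] -40.75 rms 0.18
cover both [0.4389 0.3054] -40.97 rms 0.42
keys large-small-sq scene [0.5028 0.064 ] -13.47 rms 0.62
keys large-small-sq top [0.5052 0.0654] -12.8 rms 0.37
keys large-small-sq both [0.5037 0.0645] -13.2 rms 0.59
[[0.4502 0.077  0.061 ]
 [0.5037 0.0645 0.061 ]
 [0.5573 0.0519 0.061 ]]
```

```bash
cat >> h.py <<'E'
from scipy.spatial.transform import Rotation as Rn
def st():
    o=bot.get_obs(); q=o["tool_rot"]; R=Rn.from_quat([q[1],q[2],q[3],q[0]]).as_matrix()
    return o,R
def need(x,y,z,yaw=None):
    """tool-frame shift to reach world target; yaw = desired world heading (deg) of tool y axis, mod 180"""
    o,R=st(); d=R.T@(np.array([x,y,z])-o["eef_pos"])
    print("t",round(float(o["t"]),2),"tcp",np.round(o["eef_pos"],4),"F",np.round(o["contact_force"],1),"w",round(float(o["gripper_width"]),3),"q",np.round(o["q"],2))
    h=np.degrees(np.arctan2(R[1,1],R[0,1])); tilt=np.degrees(np.arccos(np.clip(-R[2,2],-1,1)))
    print("need tool shift mm",np.round(d*1000,1),"tooly heading",round(h,2),"tilt",round(tilt,2))
    if yaw is not None:
        e=(yaw-h+90)%180-90; print("world turn",round(e,2),"-> tool z turn",round(-e,2)); 
        # tool shift if turned first
        R2=Rn.from_euler('z',e,degrees=True).as_matrix()@R
        print("shift after turn",np.round(1000*R2.T@(np.array([x,y,z])-o["eef_pos"]),1))
E
python3 -m crank '[[[-0.03,-0.034,0],[0,0,0],0],[[-0.03,-0.034,0],[0,0,0],0],[[-0.03,-0.034,0],[0,0,0],0],[[-0.03,-0.034,0],[0,0,0],0],[[-0.03,-0.034,0],[0,0,0],0],[[-0.03,-0.034,0],[0,0,0],0],[[-0.03,-0.034,0],[0,0,0],0],[[-0.03,-0.034,0],[0,0,0],0],[[-0.03,-0.034,0],[0,0,0],0],[[-0.03,-0.034,0],[0,0,0],0]]' 30
python3 -c "
from h import *
need(.4502,.077,.12)"
```

```text
t: 1.35
eef_pos: [0.3927, 0.2178, 0.2452]
tool_rot: [-0.0, 0.165, 0.986, -0.0]
contact_force: [1.5, -0.5, -0.4]
gripper_width: 0.001
t 1.35 tcp [0.3927 0.2178 0.2452] F [ 1.5 -0.5 -0.4] w 0.001 q [-0.85  0.1   0.22  2.08 -0.03  0.97  0.62]
need tool shift mm [-100.1 -114.5  125.2] tooly heading 71.05 tilt 0.01
```

```bash
python3 -m crank '[[[-0.025,-0.0286,0.01],[0,0,0],0],[[-0.025,-0.0286,0.01],[0,0,0],0],[[-0.025,-0.0286,0.02],[0,0,0],0],[[-0.025,-0.0286,0.025],[0,0,0],0],[[0,0,0.04],[0,0,0],0],[[0,0,0.03],[0,0,0],0],[[0,0,0],[0,0,0],0]]'
python3 - <<'E'
from h import *
need(.4502,.077,.076)
for n,(u,v,w,h) in {"scene":(205,180,100,100),"top":(270,160,80,80)}.items():
    p,d=bot.read_camera(n); cv2.imwrite(f"pics/k1{n}.png",cv2.resize(p[v:v+h,u:u+w,::-1],(600,600),interpolation=cv2.INTER_CUBIC))
E
```

```text
t: 2.22
eef_pos: [0.4482, 0.078, 0.1086]
tool_rot: [-0.002, 0.165, 0.986, -0.001]
contact_force: [-0.9, 0.8, -0.5]
gripper_width: -0.001
t 2.23 tcp [0.4482 0.078  0.1086] F [-0.9  0.8 -0.5] w -0.001 q [-0.57  0.33  0.31  2.2  -0.17  0.64  1.1 ]
need tool shift mm [-2.4 -0.2 32.6] tooly heading 71.03 tilt 0.3
```

View pics/k1scene.png

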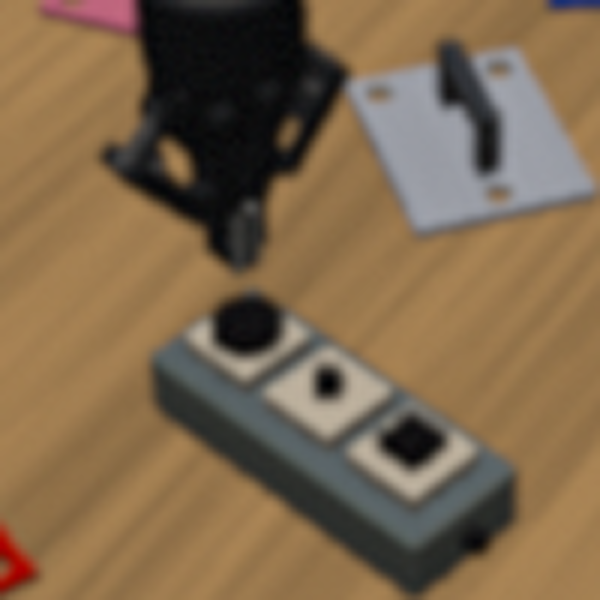

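View pics/k1top.png

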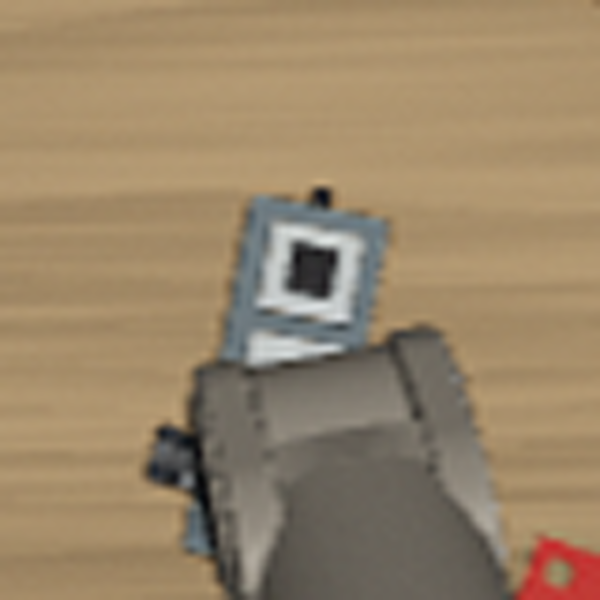

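```bash
python3 -c "
from h import *
o,R=st(); tip=o['eef_pos']+R[:,2]*.014
print('tip proj',proj(bot.calibration('scene'),tip)); need(.4502,.077,.08)"
python3 -m crank '[[[-0.001,0,0.02],[0,0,0],0],[[0,0,0.01],[0,0,0],0],[[0,0,0.0],[0,0,0],0]]'
python3 -m crank '[[[0,0,0.004],[0,0,0],0],[[0,0,0],[0,0,0],0]]'
python3 -m crank '[[[0,0,0.003],[0,0,0],0],[[0,0,0],[0,0,0],0]]'
```

```text
tip proj [[245.3691903  223.38840655]]
t 2.33 tcp [0.4502 0.0788 0.1108] F [1.  0.6 0.9] w 0.0 q [-0.58  0.33  0.31  2.2  -0.17  0.64  1.1 ]
need tool shift mm [-0.6 -1.7 30.8] tooly heading 71.05 tilt 0.01
t: 2.7
eef_pos: [0.4509, 0.0785, 0.0806]
tool_rot: [-0.0, 0.165, 0.986, 0.0]
contact_force: [-0.1, -0.8, 0.1]
gripper_width: 0.002
t: 2.95
eef_pos: [0.451, 0.0785, 0.0765]
tool_rot: [0.0, 0.165, 0.986, 0.0]
contact_force: [-0.5, 0.1, 0.6]
gripper_width: 0.0
t: 3.2
eef_pos: [0.4512, 0.0785, 0.0734]
tool_rot: [0.0, 0.165, 0.986, 0.0]
contact_force: [-0.4, 1.0, 2.4]
gripper_width: -0.003
```

```bash
python3 -m crank '[[[0,0,0.002],[0,0,0],0],[[0,0,0],[0,0,0],0]]'|grep -E "eef|force"
python3 -m crank '[[[0,0,0.0015],[0,0,0],0],[[0,0,0],[0,0,0],0]]'|grep -E "eef|force"
python3 -m crank '[[[0,0,0.001],[0,0,0],0],[[0,0,0],[0,0,0],0]]'|grep -E "eef|force"
```

```text
eef_pos: [0.4512, 0.0785, 0.0714]
contact_force: [0.1, 0.9, 4.6]
eef_pos: [0.4512, 0.0785, 0.07]
contact_force: [-0.7, -0.0, 7.8]
eef_pos: [0.4513, 0.0785, 0.0698]
contact_force: [-3.8, -0.3, 19.8]
```

The stiff stop shows at TCP z≈0.070 with 20 N, so the large key is fully down. Releasing it and moving to the square key.

```bash
python3 -m crank '[[[0,0,-0.004],[0,0,0],0],[[0,0,-0.016],[0,0,0],0],[[0,0,-0.02],[0,0,0],0],[[0,0,0],[0,0,0],0]]'|grep -E "eef|force"
python3 -c "
from h import *
need(.5573,.0519,.08)"
```

```text
eef_pos: [0.4515, 0.0786, 0.1094]
contact_force: [0.2, 0.5, -0.1]
t 4.45 tcp [0.4515 0.0786 0.1094] F [ 0.2  0.5 -0.1] w -0.001 q [-0.58  0.33  0.32  2.2  -0.17  0.63  1.1 ]
need tool shift mm [-108.7    9.1   29.6] tooly heading 71.05 tilt 0.11
```

```bash
python3 -m crank '[[[-0.036,0.003,0],[0,0,0],0],[[-0.036,0.003,0],[0,0,0],0],[[-0.0365,0.003,0],[0,0,0],0],[[0,0,0.015],[0,0,0],0],[[0,0,0.014],[0,0,0],0],[[0,0,0],[0,0,0],0]]'|grep -E "eef|force"
python3 - <<'E'
from h import *
need(.5573,.0519,.076)
n,(u,v,w,h)="scene",(205,180,100,100)
p,d=bot.read_camera(n); cv2.imwrite(f"pics/k2{n}.png",cv2.resize(p[v:v+h,u:u+w,::-1],(600,600),interpolation=cv2.INTER_CUBIC))
E
```

```text
eef_pos: [0.554, 0.0519, 0.0778]
contact_force: [-0.8, -0.8, 0.2]
t 5.2 tcp [0.554  0.0519 0.0778] F [-0.8 -0.8  0.2] w -0.003 q [-0.43  0.52  0.29  1.99 -0.23  0.67  1.25]
need tool shift mm [-3.1  1.1  1.8] tooly heading 71.08 tilt 0.26
```

View pics/k2scene.png

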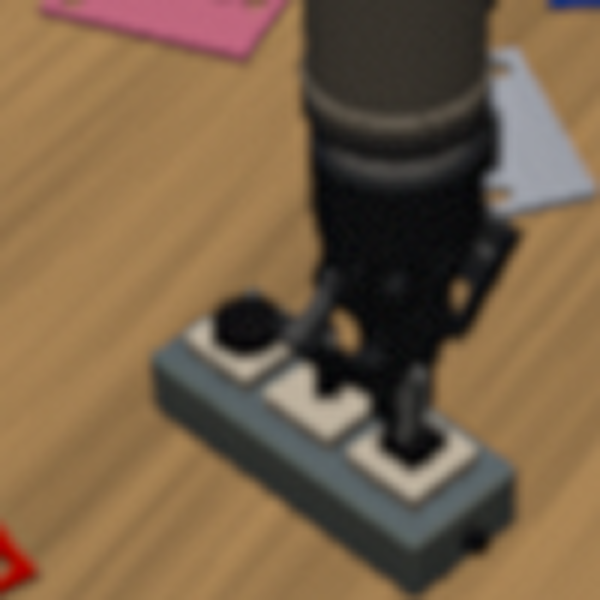

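The closed tips are over the square key (crop 405,445), and the large key is back up. Pressing.

```bash
python3 -m crank '[[[-0.001,0,0.003],[0,0,0],0],[[0,0,0.003],[0,0,0],0],[[0,0,0],[0,0,0],0]]'|grep -E "eef|force"
python3 -m crank '[[[0,0,0.0015],[0,0,0],0],[[0,0,0],[0,0,0],0]]'|grep -E "eef|force"
python3 -m crank '[[[0,0,0.0015],[0,0,0],0],[[0,0,0],[0,0,0],0]]'|grep -E "eef|force"
```

```text
eef_pos: [0.5575, 0.0516, 0.074]
contact_force: [-0.4, 1.6, 3.0]
eef_pos: [0.5576, 0.0516, 0.0725]
contact_force: [-0.6, 0.7, 4.0]
eef_pos: [0.5575, 0.0516, 0.0709]
contact_force: [-0.9, 1.5, 5.1]
```

```bash
python3 -m crank '[[[0,0,0.0015],[0,0,0],0],[[0,0,0],[0,0,0],0]]'|grep -E "eef|force"
python3 -m crank '[[[0,0,0.001],[0,0,0],0],[[0,0,0],[0,0,0],0]]'|grep -E "eef|force"
```

```text
eef_pos: [0.5576, 0.0515, 0.07]
contact_force: [-3.7, 1.5, 11.7]
eef_pos: [0.5576, 0.0516, 0.0699]
contact_force: [-6.3, 1.2, 20.4]
```

```bash
python3 -m crank '[[[0,0,-0.004],[0,0,0],0],[[0,0,-0.016],[0,0,0],0],[[0,0,-0.02],[0,0,0],0],[[0,0,0],[0,0,0],0]]'|grep -E "eef|force"
python3 -c "
from h import *
need(.5037,.0645,.08)"
```

```text
eef_pos: [0.5584, 0.0511, 0.1098]
contact_force: [-0.9, 0.2, 0.1]
t 7.12 tcp [0.5584 0.0511 0.1098] F [-0.9  0.2  0.1] w 0.001 q [-0.45  0.47  0.31  1.97 -0.21  0.73  1.23]
need tool shift mm [56.2 -5.1 29.7] tooly heading 71.02 tilt 0.16
```

```bash
python3 -m crank '[[[0.028,-0.0025,0],[0,0,0],0],[[0.0275,-0.0025,0],[0,0,0],0],[[0,0,0],[0,0,0],0],[[0,0,0.015],[0,0,0],0],[[0,0,0.014],[0,0,0],0],[[0,0,0],[0,0,0],0],[[0,0,0],[0,0,0],0]]'|grep -E "eef|force"
python3 - <<'E'
from h import *
need(.5037,.0645,.076)
n,(u,v,w,h)="scene",(225,210,60,60)
p,d=bot.read_camera(n); cv2.imwrite(f"pics/k3{n}.png",cv2.resize(p[v:v+h,u:u+w,::-1],(600,600),interpolation=cv2.INTER_CUBIC))
E
```

```text
eef_pos: [0.5035, 0.0643, 0.079]
contact_force: [-0.0, 0.4, 0.7]
t 8.0 tcp [0.5035 0.0643 0.079 ] F [-0.   0.4  0.7] w -0.002 q [-0.49  0.45  0.3   2.1  -0.22  0.62  1.2 ]
need tool shift mm [-0.2  0.2  3. ] tooly heading 71.02 tilt 0.03
```

View pics/k3scene.png

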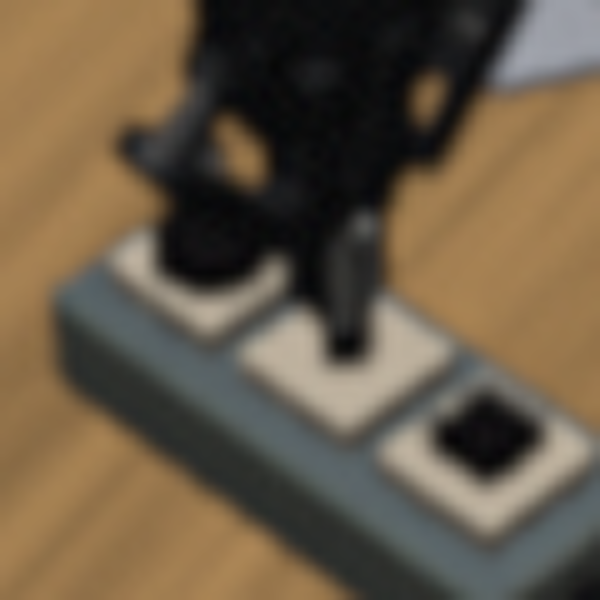

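The tips cover the small key (crop 350,340), and the square key is back up. Pressing.

```bash
python3 -m crank '[[[0,0,0.003],[0,0,0],0],[[0,0,0.003],[0,0,0],0],[[0,0,0],[0,0,0],0]]'|grep -E "eef|force"
python3 -m crank '[[[0,0,0.0015],[0,0,0],0],[[0,0,0],[0,0,0],0]]'|grep -E "eef|force"
python3 -m crank '[[[0,0,0.0015],[0,0,0],0],[[0,0,0],[0,0,0],0]]'|grep -E "eef|force"
python3 -m crank '[[[0,0,0.001],[0,0,0],0],[[0,0,0],[0,0,0],0]]'|grep -E "eef|force"
```

```text
eef_pos: [0.5037, 0.0647, 0.0735]
contact_force: [0.2, 0.2, 2.6]
eef_pos: [0.5037, 0.0647, 0.072]
contact_force: [1.0, 0.8, 3.3]
eef_pos: [0.5037, 0.0647, 0.0704]
contact_force: [0.9, -0.3, 4.7]
eef_pos: [0.5037, 0.0647, 0.07]
contact_force: [-1.1, -0.7, 11.8]
```

```bash
python3 -m crank '[[[0,0,0.001],[0,0,0],0],[[0,0,0],[0,0,0],0]]'|grep -E "eef|force"
python3 -m crank '[[[0,0,-0.004],[0,0,0],0],[[0,0,-0.03],[0,0,0],0],[[0,0,-0.03],[0,0,0],0],[[0,0,-0.03],[0,0,0],0],[[0,0,0],[0,0,0],0]]'|grep -E "eef|force"
python3 -c "
from h import *
need(.4389,.3054,.15,49.03)"
```

```text
eef_pos: [0.5038, 0.0647, 0.0698]
contact_force: [-4.4, 0.2, 21.9]
eef_pos: [0.5037, 0.0649, 0.1636]
contact_force: [0.5, 0.4, 0.1]
t 10.05 tcp [0.5037 0.0649 0.1636] F [0.5 0.4 0.1] w 0.006 q [-0.54  0.31  0.35  2.05 -0.15  0.8   1.14]
need tool shift mm [139.4 206.4  13.7] tooly heading 71.05 tilt 0.13
world turn -22.02 -> tool z turn 22.02
shift after turn [206.7 139.1  13.5]
```

```bash
python3 -m crank '[[[0.02,0.0295,0],[0,0,0],0.06],[[0.02,0.0295,0],[0,0,0],0.06],[[0.02,0.0295,0],[0,0,0],0.06],[[0.02,0.0295,0],[0,0,0],0.06],[[0.02,0.0295,0],[0,0,0],0.06],[[0.02,0.0295,0],[0,0,0],0.06],[[0.0194,0.0294,0],[0,0,7.34],0.06],[[0,0,0],[0,0,7.34],0.06],[[0,0,0],[0,0,7.34],0.06],[[0,0,0],[0,0,0],0.06]]'
python3 -c "
from h import *
need(.4389,.3054,.034,49.03)"
```

```text
t: 11.3
eef_pos: [0.4373, 0.3046, 0.1609]
tool_rot: [-0.001, 0.349, 0.937, -0.001]
contact_force: [-1.4, -1.3, 0.2]
gripper_width: 0.701
t 11.3 tcp [0.4373 0.3046 0.1609] F [-1.4 -1.3  0.2] w 0.701 q [-1.01  0.36  0.35  1.99 -0.17  0.82  0.29]
need tool shift mm [ -0.7   2.  126.8] tooly heading 49.12 tilt 0.18
world turn -0.09 -> tool z turn 0.09
shift after turn [ -0.7   2.  126.8]
```

```bash
python3 -m crank '[[[0,0.001,0.03],[0,0,0],0.06],[[0,0,0.03],[0,0,0],0.06],[[0,0,0.015],[0,0,0],0.06],[[0,0,0],[0,0,0],0.06],[[0,0,0],[0,0,0],0.06]]'
python3 - <<'E'
from h import *
need(.4389,.3054,.034,49.03)
n,(u,v,w,h)="scene",(245,155,70,70)
p,d=bot.read_camera(n); cv2.imwrite(f"pics/g1{n}.png",cv2.resize(p[v:v+h,u:u+w,::-1],(600,600),interpolation=cv2.INTER_CUBIC))
E
```

```text
t: 11.92
eef_pos: [0.4397, 0.3061, 0.088]
tool_rot: [0.0, 0.35, 0.937, 0.001]
contact_force: [0.3, -0.8, -1.1]
gripper_width: 0.703
t 11.93 tcp [0.4397 0.3061 0.088 ] F [ 0.3 -0.8 -1.1] w 0.703 q [-0.97  0.48  0.31  2.03 -0.23  0.66  0.34]
need tool shift mm [ 0.1 -1.1 54. ] tooly heading 49.04 tilt 0.07
world turn -0.01 -> tool z turn 0.01
shift after turn [ 0.1 -1.1 54. ]
```

View pics/g1scene.png

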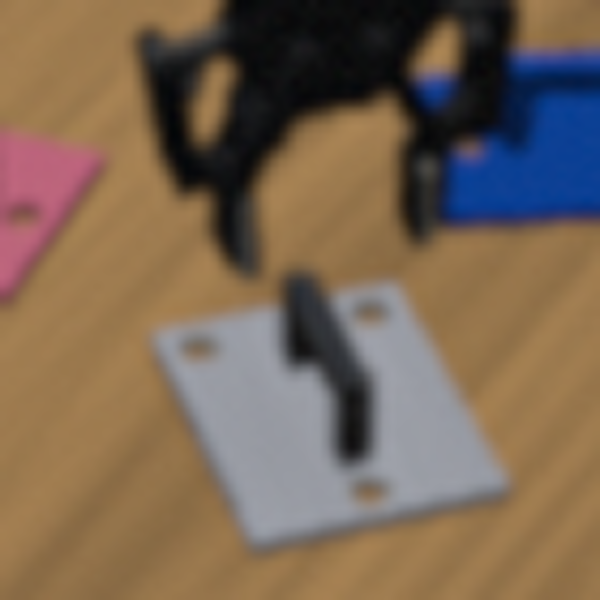

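The jaws straddle the handle of the grey cover. Descending and gripping.

```bash
python3 -m crank '[[[0,-0.001,0.025],[0,0,0],0.06],[[0,0,0.02],[0,0,0],0.06],[[0,0,0.009],[0,0,0],0.06],[[0,0,0],[0,0,0],0.06],[[0,0,0],[0,0,0],0.06]]'|grep -E "eef|force"
python3 -m crank '[[[0,0,0],[0,0,0],0.03],[[0,0,0],[0,0,0],0.02],[[0,0,0],[0,0,0],0.012],[[0,0,0],[0,0,0],0.005],[[0,0,0],[0,0,0],0],[[0,0,0],[0,0,0],0],[[0,0,0],[0,0,0],0]]' 70
python3 - <<'E'
from h import *
need(.4389,.3054,.034,49.03)
n,(u,v,w,h)="scene",(245,155,70,70)
p,d=bot.read_camera(n); cv2.imwrite(f"pics/g2{n}.png",cv2.resize(p[v:v+h,u:u+w,::-1],(600,600),interpolation=cv2.INTER_CUBIC))
E
```

```text
eef_pos: [0.439, 0.3055, 0.0342]
contact_force: [0.1, 0.5, 0.3]
t: 13.48
eef_pos: [0.4386, 0.3053, 0.0338]
tool_rot: [0.0, 0.35, 0.937, 0.0]
contact_force: [-1.6, -1.6, 5.6]
gripper_width: 0.146
t 13.47 tcp [0.4386 0.3053 0.0338] F [-1.6 -1.6  5.6] w 0.146 q [-0.93  0.57  0.26  2.05 -0.27  0.55  0.38]
need tool shift mm [-0.2  0.3 -0.2] tooly heading 49.03 tilt 0.03
world turn -0.0 -> tool z turn 0.0
shift after turn [-0.2  0.3 -0.2]
```

View pics/g2scene.png

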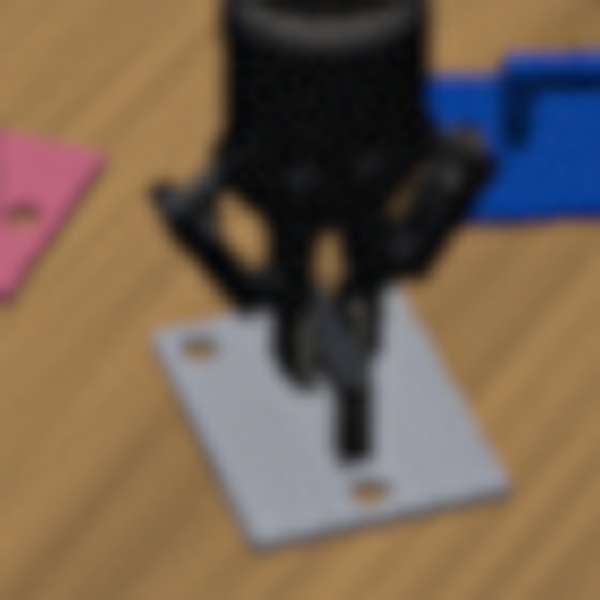

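```bash
python3 -m crank '[[[0,0,-0.01],[0,0,0],0],[[0,0,-0.02],[0,0,0],0],[[0,0,-0.03],[0,0,0],0],[[0,0,-0.04],[0,0,0],0],[[0,0,-0.04],[0,0,0],0],[[0,0,-0.03],[0,0,0],0],[[0,0,-0.01],[0,0,0],0],[[0,0,0],[0,0,0],0],[[0,0,0],[0,0,0],0]]'
python3 - <<'E'
from h import *
need(.5633,-.2278,.2,72.23)
n,(u,v,w,h)="scene",(245,105,100,100)
p,d=bot.read_camera(n); cv2.imwrite(f"pics/g3{n}.png",cv2.resize(p[v:v+h,u:u+w,::-1],(600,600),interpolation=cv2.INTER_CUBIC))
E
```

```text
t: 14.65
eef_pos: [0.4376, 0.3046, 0.2119]
tool_rot: [-0.001, 0.35, 0.937, -0.001]
contact_force: [-0.0, -0.3, -2.7]
gripper_width: 0.154
t 14.65 tcp [0.4376 0.3046 0.2119] F [-0.  -0.3 -2.7] w 0.154 q [-1.04  0.29  0.38  1.95 -0.13  0.93  0.26]
need tool shift mm [-443.9 -319.6   12.6] tooly heading 49.03 tilt 0.15
world turn 23.2 -> tool z turn -23.2
shift after turn [-282.1 -468.6   13. ]
```

View pics/g3scene.png

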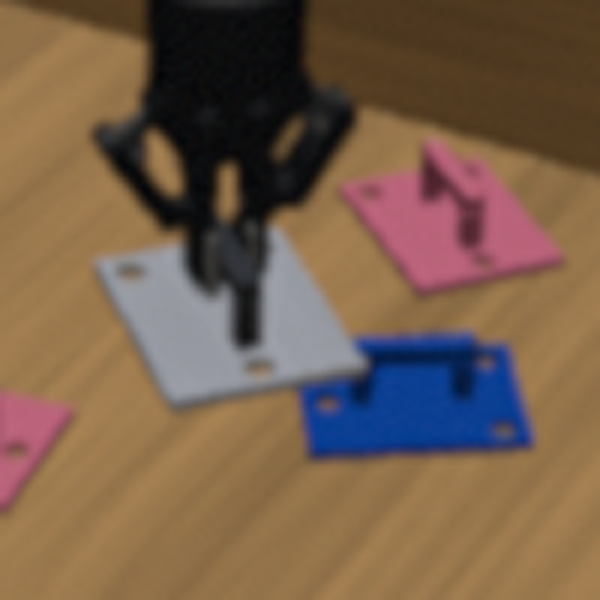

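```bash
python3 -m crank '[[[0,0,0],[0,0,-5],0],[[0,0,0],[0,0,-7],0],[[0,0,0],[0,0,-6.2],0],[[0,0,0],[0,0,-5],0],[[-0.01,-0.0166,0],[0,0,0],0],[[-0.018,-0.03,0],[0,0,0],0],[[-0.018,-0.03,0],[0,0,0],0],[[-0.018,-0.03,0],[0,0,0],0],[[-0.018,-0.03,0],[0,0,0],0],[[-0.018,-0.03,0],[0,0,0],0]]'
python3 -m crank '[[[-0.018,-0.03,0],[0,0,0],0],[[-0.018,-0.03,0],[0,0,0],0],[[-0.018,-0.03,0],[0,0,0],0],[[-0.018,-0.03,0],[0,0,0],0],[[-0.018,-0.03,0],[0,0,0],0],[[-0.018,-0.03,0],[0,0,0],0],[[-0.018,-0.03,0],[0,0,0],0],[[-0.01,-0.0166,0],[0,0,0],0],[[0,0,0],[0,0,0],0],[[0,0,0],[0,0,0],0]]'
python3 - <<'E'
from h import *
need(.5633,-.2278,.2,72.23)
E
```

```text
t: 15.95
eef_pos: [0.4825, 0.1131, 0.2128]
tool_rot: [-0.0, 0.156, 0.988, -0.0]
contact_force: [0.4, 0.9, -2.2]
gripper_width: 0.152
t: 17.2
eef_pos: [0.5424, -0.1409, 0.2128]
tool_rot: [-0.001, 0.155, 0.988, 0.0]
contact_force: [0.5, 0.1, -2.9]
gripper_width: 0.15
t 17.2 tcp [ 0.5424 -0.1409  0.2128] F [ 0.5  0.1 -2.9] w 0.15 q [-0.26  0.35  0.51  1.89 -0.21  0.95  1.6 ]
need tool shift mm [-46.5 -76.3  12.7] tooly heading 72.18 tilt 0.08
world turn 0.05 -> tool z turn -0.05
shift after turn [-46.4 -76.4  12.7]
```

```bash
python3 -m crank '[[[-0.0155,-0.0254,0],[0,0,0],0],[[-0.0155,-0.0254,0],[0,0,0],0],[[-0.0155,-0.0254,0.006],[0,0,0],0],[[0,0,0.006],[0,0,0],0],[[0,0,0],[0,0,0],0],[[0,0,0],[0,0,0],0],[[0,0,0],[0,0,0],0]]'
python3 - <<'E'
from h import *
need(.5633,-.2278,.149,72.23)
for n,(u,v,w,h) in {"scene":(160,230,110,110),"top":(350,150,100,75)}.items():
    p,d=bot.read_camera(n); cv2.imwrite(f"pics/p1{n}.png",cv2.resize(p[v:v+h,u:u+w,::-1],None,fx=600/h if n=="scene" else 8,fy=600/h if n=="scene" else 8,interpolation=cv2.INTER_CUBIC)); np.savez(f"p1{n}.npz",p=p,d=d)
E
```

```text
t: 18.08
eef_pos: [0.5644, -0.2271, 0.2015]
tool_rot: [0.0, 0.154, 0.988, 0.0]
contact_force: [0.1, -0.1, -2.2]
gripper_width: 0.146
t 18.07 tcp [ 0.5644 -0.2271  0.2015] F [ 0.1 -0.1 -2.2] w 0.146 q [-0.1   0.45  0.51  1.79 -0.26  0.97  1.78]
need tool shift mm [ 0.9 -1.1 52.5] tooly heading 72.3 tilt 0.03
world turn -0.07 -> tool z turn 0.07
shift after turn [ 0.9 -1.1 52.5]
```

View pics/p1scene.png

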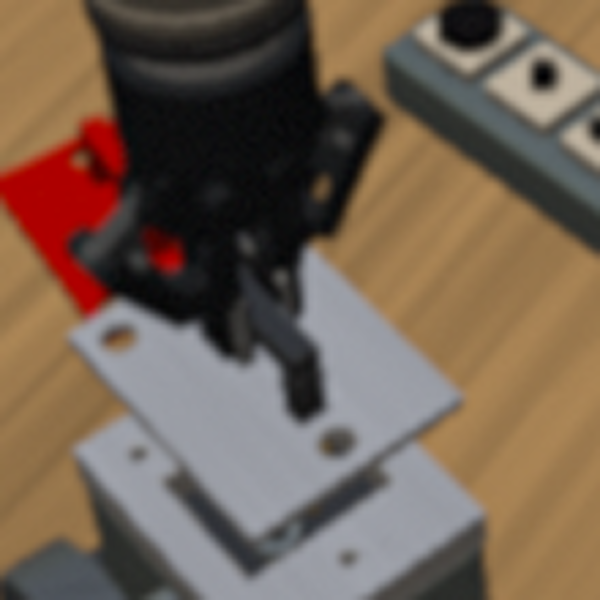

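View pics/p1top.png

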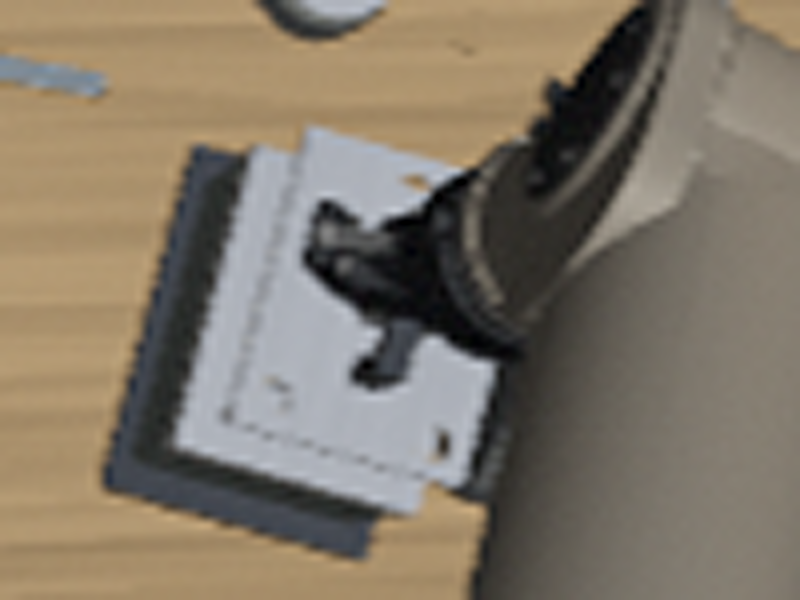

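```bash
python3 -m crank '[[[0.001,-0.001,0.01],[0,0,0],0],[[0,0,0.015],[0,0,0],0],[[0,0,0.015],[0,0,0],0],[[0,0,0.008],[0,0,0],0],[[0,0,0],[0,0,0],0],[[0,0,0],[0,0,0],0],[[0,0,0],[0,0,0],0]]'
python3 - <<'E'
from h import *
need(.5633,-.2278,.149,72.23)
for n,(u,v,w,h) in {"scene":(160,255,100,80),"top":(350,155,80,70)}.items():
    p,d=bot.read_camera(n); cv2.imwrite(f"pics/p2{n}.png",cv2.resize(p[v:v+h,u:u+w,::-1],None,fx=8,fy=8,interpolation=cv2.INTER_CUBIC)); np.savez(f"p2{n}.npz",p=p,d=d)
E
```

```text
t: 19.05
eef_pos: [0.5633, -0.2289, 0.1538]
tool_rot: [0.0, 0.155, 0.988, -0.0]
contact_force: [0.3, -0.3, -3.2]
gripper_width: 0.15
t 19.05 tcp [ 0.5633 -0.2289  0.1538] F [ 0.3 -0.3 -3.2] w 0.15 q [-0.08  0.5   0.49  1.83 -0.3   0.88  1.81]
need tool shift mm [0.3 1.1 4.8] tooly heading 72.22 tilt 0.06
world turn 0.01 -> tool z turn -0.01
shift after turn [0.3 1.1 4.8]
```

View pics/p2scene.png

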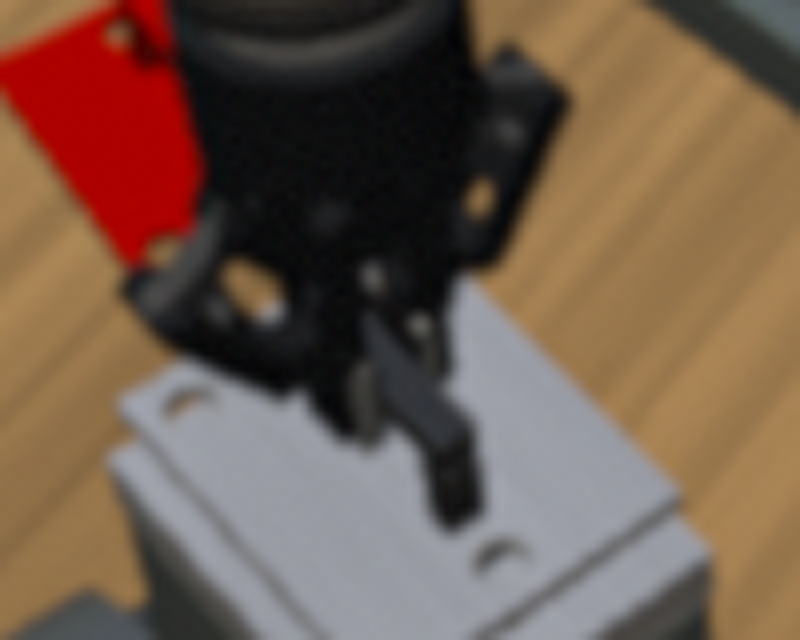

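View pics/p2top.png

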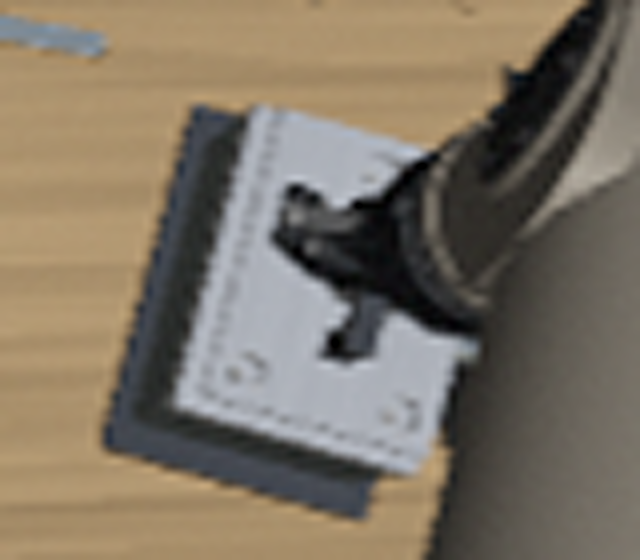

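```bash
python3 -m crank '[[[0,0.001,0.003],[0,0,0],0],[[0,0,0.002],[0,0,0],0],[[0,0,0],[0,0,0],0],[[0,0,0],[0,0,0],0],[[0,0,0],[0,0,0],0]]'
python3 - <<'E'
from h import *
need(.5633,-.2278,.149,72.23)
for n,(u,v,w,h) in {"scene":(165,285,95,75),"top":(365,160,55,60)}.items():
    ps=[bot.read_camera(n) for _ in range(4)]; p=np.mean([a[0].astype(float) for a in ps],0); 
    np.savez(f"p3{n}.npz",p=p,d=ps[0][1]); k=8 if n=="scene" else 10
    cv2.imwrite(f"pics/p3{n}.png",cv2.resize(p[v:v+h,u:u+w,::-1].astype(np.uint8),None,fx=k,fy=k,interpolation=cv2.INTER_CUBIC))
E
```

```text
t: 19.77
eef_pos: [0.5633, -0.2279, 0.1483]
tool_rot: [0.0, 0.155, 0.988, -0.0]
contact_force: [-0.3, -0.3, -2.3]
gripper_width: 0.147
t 19.77 tcp [ 0.5633 -0.2279  0.1483] F [-0.3 -0.3 -2.3] w 0.147 q [-0.08  0.51  0.48  1.84 -0.3   0.87  1.81]
need tool shift mm [-0.   0.1 -0.7] tooly heading 72.22 tilt 0.0
world turn 0.01 -> tool z turn -0.01
shift after turn [-0.   0.1 -0.7]
```

View pics/p3scene.png

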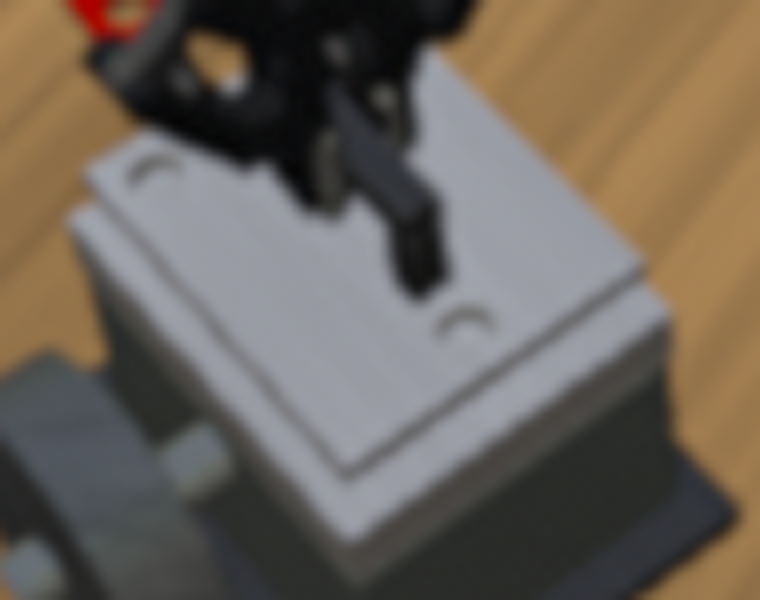

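View pics/p3top.png

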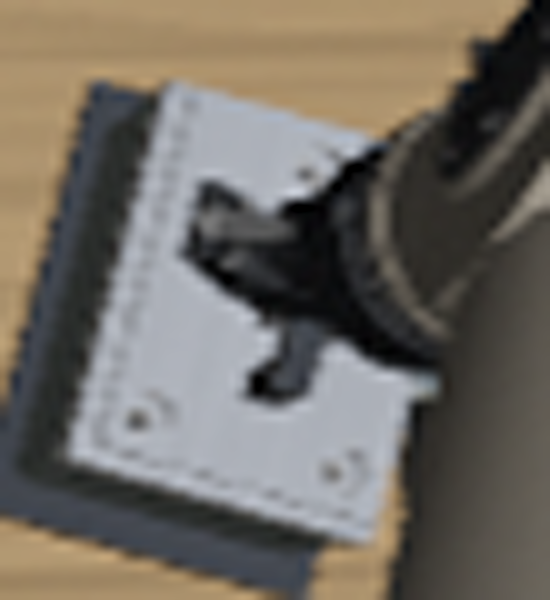

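```bash
cat > ov.py <<'E'
from est import *
import sys
tag=sys.argv[1]; gap=.0145
o,R=st()
# scene: cover corners top surface
L=np.array([[-.065,-.05,.006],[.065,-.05,.006],[.065,.05,.006]])
us=uv([(88,178),(348,470),(640,265)],(165,285),8)
x,r=fit([(cs,L+[0,0,.1+gap],us)],[.563,-.228,-.31]); print("cover scene",x.round(4),deg(x[2]).round(2),r.round(2).tolist())
x,r=fit([(cs,L+[0,0,.1],us)],[.563,-.228,-.31,.015]); print("cover scene free z",x.round(4),deg(x[2]).round(2),r.round(2).tolist())
# top corners
Lt=np.array([[.065,.05,.006],[-.065,.05,.006],[-.065,-.05,.006]])
def ell(im,cal,c,L,r,z,k,o,col):
    a=np.linspace(0,2*np.pi,40); P=tf(c,np.c_[L[0]+r*np.cos(a),L[1]+r*np.sin(a),np.full(40,z)])
    q=((proj(cal,P)-o+.5)*k-.5); cv2.polylines(im,[np.round(q*8).astype(np.int32)],True,col,1,cv2.LINE_AA,3)
for n,cal,m in (("top",ct,[.5654,-.2264,np.radians(-17.66)]),("scene",cs,[.5623,-.2283,np.radians(-17.78)])):
    im=np.load(f"{tag}{n}.npz")["p"]; out=[]
    for l in HL(0):
        c=proj(cal,tf(m,[[l[0],l[1],.112]]))[0].round().astype(int); k=26; h=7
        o_=c-h; w=cv2.resize(np.clip(im[c[1]-h:c[1]+h+1,c[0]-h:c[0]+h+1,::-1],0,255).astype(np.uint8),None,fx=k*.68,fy=k*.68,interpolation=cv2.INTER_CUBIC); k=w.shape[0]/15
        raw=w.copy()
        ell(w,cal,m,l,.0035,.1,k,o_,(0,0,255)); ell(w,cal,m,l,.0075,.1+gap+.006,k,o_,(0,255,0)); ell(w,cal,m,l,.0075,.1+gap,k,o_,(255,255,0))
        out.append(np.vstack([raw,w]))
    cv2.imwrite(f"pics/ov_{tag}{n}.png",np.hstack(out)); print(np.hstack(out).shape)
E
python3 ov.py p3
```

```text
cover scene [ 0.5629 -0.2274 -0.3063] -17.55 [[-0.58, -0.4], [-0.12, 0.36], [0.69, -0.11]]
cover scene free z [ 0.5542 -0.2188 -0.3041 -0.0022] -17.42 [[0.01, 0.02], [-0.02, -0.0], [0.01, -0.02]]
(530, 795, 3)
(530, 795, 3)
```

View pics/ov_p3top.png

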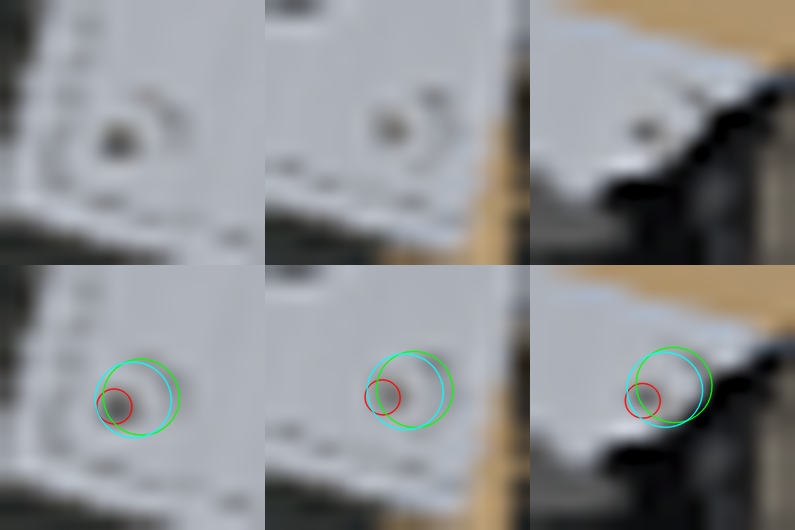

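View pics/ov_p3scene.png

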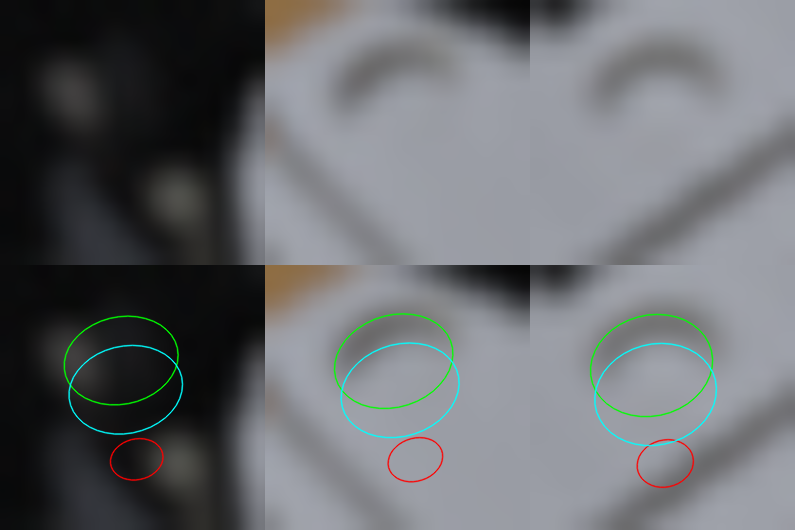

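```bash
python3 -m crank '[[[0,-0.0004,-0.0007],[0,0,0],0],[[0,0,0],[0,0,0],0],[[0,0,0],[0,0,0],0],[[0,0,0],[0,0,0],0]]'
python3 - <<'E'
from est import *
need(.5633,-.2282,.149,72.23)
p0=[.5635,-.228,np.radians(-17.75)]
for n,cal in (("scene",cs),("top",ct)):
    D=[bot.read_camera(n) for _ in range(3)]; d=np.median([a[1] for a in D],0)
    v,u=np.mgrid[:420,:560]; E=cal["extrinsics"]
    P=np.stack([(u-cal["cx"])/cal["fx"]*d,(v-cal["cy"])/cal["fy"]*d,d],-1)@E[:3,:3].T+E[:3,3]
    w=P.reshape(-1,3)-[p0[0],p0[1],0]; c,s=np.cos(p0[2]),np.sin(p0[2])
    X=w[:,0]*c+w[:,1]*s; Y=-w[:,0]*s+w[:,1]*c; Z=w[:,2]
    m=(abs(X)<.058)&(abs(Y)<.043)&(Z>.11)&(Z<.135)
    A=np.c_[X[m],Y[m],np.ones(m.sum())]
    for _ in range(4):
        co=np.linalg.lstsq(A,Z[m],rcond=None)[0]; r=abs(A@co-Z[m]); k=r<max(.0015,np.median(r)*2); 
        mi=np.where(m)[0][k]; m[:]=False; m[mi]=True; A=A[k]
    print(n,m.sum(),"top z at centre",co[2].round(4),"tilt deg x,y",np.degrees(co[:2]).round(2))
    g=np.load(f"{n}0.npz")["d"]; P=np.stack([(u-cal["cx"])/cal["fx"]*g,(v-cal["cy"])/cal["fy"]*g,g],-1)@E[:3,:3].T+E[:3,3]
    w=P.reshape(-1,3)-[p0[0],p0[1],0]; X=w[:,0]*c+w[:,1]*s; Y=-w[:,0]*s+w[:,1]*c; Z=w[:,2]
    m=(((abs(X)>.037)&(abs(X)<.064)&(abs(Y)<.05))|((abs(Y)>.042)&(abs(Y)<.05)&(abs(X)<.06)))&(Z>.09)&(Z<.11)
    print("  rim z",np.median(Z[m]).round(4),m.sum())
    cv2.imwrite(f"pics/fin_{n}.png",D[0][0][:,:,::-1])
E
```

```text
t: 20.68
eef_pos: [0.5632, -0.2281, 0.149]
tool_rot: [0.0, 0.154, 0.988, 0.0]
contact_force: [-0.7, 0.1, -3.6]
gripper_width: 0.151
t 20.68 tcp [ 0.5632 -0.2281  0.149 ] F [-0.7  0.1 -3.6] w 0.151 q [-0.08  0.51  0.48  1.83 -0.3   0.87  1.81]
need tool shift mm [-0.2 -0.  -0. ] tooly heading 72.23 tilt 0.0
world turn 0.0 -> tool z turn -0.0
shift after turn [-0.2 -0.  -0. ]
scene 876 top z at centre 0.123 tilt deg x,y [0.04 0.06]
  rim z 0.1019 1067
top 267 top z at centre 0.1201 tilt deg x,y [-0.09  0.24]
  rim z 0.0989 513
```

View pics/fin_scene.png

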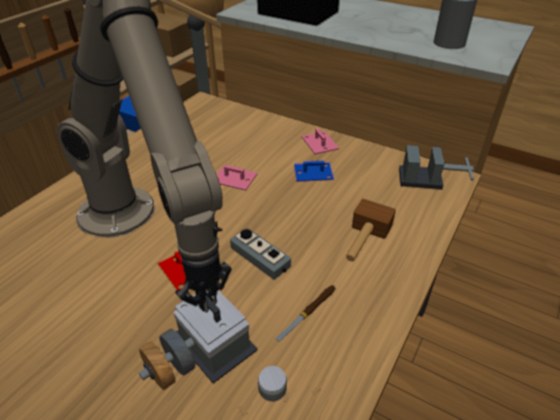

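Both cameras' depth gives a gap of about 15.1 mm with tilt of 0.25° or less. All keys are up, and the mallet, gouge and tin sit where they were. Handing in.

```bash
python3 -c "
from station import bot
print(bot.hand_in()); print(bot.get_obs()['t'])"
```

```text
the job is handed in; nothing more can be done
None
the job is handed in; nothing more can be done
```

I pressed the stop, brake and lock keys fully down in that order, letting each one go before the next. I then lifted the grey cover by its handle, and the arm is holding it still over the gearbox, two-hole end over two-hole end. I handed the job in at about 21 s.

**Keys:** each one met a hard stop at full travel, with about 20 N on it. Pictures taken after the presses show the keys back up.

**Height and level:** depth from both cameras puts the gap at about 15.1 mm, and the plate is level to within 0.25°.

**Hole alignment:** overlays from both views put each visible hole within about 1 mm of where it should be, and 4 mm is allowed. Hole0 was hidden behind the gripper in the scene view, so I checked it from the top view only. After those overlays I moved the plate 0.4 mm sideways and 0.7 mm up, and did not redo them.

**Disagreements:** the two cameras differed by about 3 mm on absolute positions, so I compared plate and machine within each view. In the top view, thread1 appeared up to 1.8 mm from its fitted position, still inside its hole. A separate three-corner fit of the plate with its height left free gave an impossible height (below the rim), so I disregarded it.

**Other objects:** the mallet, gouge, tin and coloured look-alikes were not touched.

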